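# Kit the amplifier parts into their nests

## Task

Sort the four amplifier parts into the black kit nests that were made for them: the large capacitor into the large round well, the small capacitor into the small round well, the level meter into the rectangular tray with its bezel square to it, and the black knob into the shallow round recess. Someone has stood the small capacitor in the large capacitor's well by mistake, so that well has to be cleared before the large one can go in. Every part must sit upright on the yellow floor of its own nest, let go of and at rest, and the flux bottle beside the work must not be knocked over.

Things in the scene. Friction and masses are not known exactly. Their poses are not given: they have to be found in the camera images.
- cap_large: the large can capacitor: dark blue upright cylinder, 44 mm diameter, 70 mm high, about 0.08 kg, standing on the bench. Origin at the centre of its underside, z up. Solid things round the work: a desk fan in front of it (its back at x = 0.38, 0.34 m high) and drawer cabinets behind (from x = 0.61, 0.3 m high); close the fingers along world y so that the gripper clears both.
- cap_small: the small can capacitor: dark blue upright cylinder, 36 mm diameter, 52 mm high, about 0.05 kg; at the start it stands on the floor of the large well. Origin at the centre of its underside, z up.
- meter: the level meter: cream dial in a black rectangular bezel, 50 mm along its x by 60 mm along its y, 24 mm high over all, about 0.09 kg, dial up. The bezel fills the heights 14 to 22 mm; below it is a round body 43 mm across at the bottom. Grip the bezel across its 50 mm (along its own x). It lies on the bench, its x along world y within 0.2 rad. Origin at the centre of its underside.
- knob: the black instrument knob with a white pointer line: round, 33 mm diameter at the foot narrowing to 27 mm at the top, 15 mm high, 0.012 kg. Origin at the centre of its underside, z up.
- nest_large: kit nest of the large capacitor, fixed to the bench: black square block 74 x 74 mm, 28 mm high, with a round well in its centre; yellow floor 4 mm above the bench, well 50 mm diameter, flaring over the top 9 mm to 62 mm at the rim. Origin at the centre of its underside, below the well's centre.
- nest_small: kit nest of the small capacitor, fixed: black square block 66 x 66 mm, 22 mm high; yellow floor 4 mm above the bench, round well 42 mm diameter, flaring over the top 9 mm to 54 mm at the rim. The large capacitor does not fit it. Origin at the centre of its underside, below the well's centre.
- nest_meter: kit nest of the level meter, fixed: black block 78 mm (x) by 84 mm (y), 13 mm high; rectangular pocket 58 (x) by 66 mm (y), yellow floor 3 mm above the bench, flaring over the top 5 mm to 66 by 74 mm. The meter lies in it, x axes parallel (either way round), bezel just above the rim. Its x is along world y within 0.06 rad. Origin: centre of its underside, under the pocket's centre.
- nest_knob: kit nest of the knob, fixed: low black square block 58 x 58 mm, 7 mm high, with a round recess; yellow floor 2 mm above the bench, 39 mm diameter, flaring over the top 4 mm to 47 mm at the rim. Origin at the centre of its underside, below the recess's centre.
- flux: flux bottle, a bystander: amber bottle with white cap and spout, 36 mm diameter, 105 mm high, standing to the right of the parts. Origin at the centre of its underside. Beside it is a solid desk lamp (foot at x 0.58, y -0.07; thin arms 0.5 m high; shade x 0.18 to 0.38, y -0.22 to -0.02, up to 0.53 m): between the arm's right side and the work, pass over it with the tool at 0.6 m.

How it is judged:
By the outcome, as a careful person would: the job done as asked, in the order asked, and still so for the second after the job is handed in, with the robot touching nothing.
It also fails if it takes over 104 s, if anything falls off the work surface, if the arm or the gripper's body presses on something with over 40 N, if the wrist force passes 120 N, or if a joint passes its speed limit or range.

## Robot

A 6-joint arm with a two-finger parallel gripper is mounted at the origin on the work surface; the furniture and walls round the work are solid. World frame = base frame: x ahead of the robot, y to its left, z up, the work surface at z = 0. Lengths are in m, angles in degrees, forces in N, time in s.
With the tool pointing down it reaches from about 0.325 to 0.775 m from the base axis. Payload 9.3 kg.
Tool frame: the origin (TCP) lies on the centre line of the jaws, within the pads' length; the fingertips stand 14 mm ahead of it and the grasp point (between the pads) lies 5 mm behind it (robot.finger_overhang is the distance from the TCP to the fingertips, in m); z points along the fingers, y is the line along which they close (so a half turn about z gives the same grasp; the last joint's range is limited). The gripper opens to 85 mm and grips with 20 to 120 N. Pads are 22 mm wide; open, the fingers measure 114 mm over their backs; the gripper's body (76 mm by 85 mm) begins 54 mm behind the grasp point. The pads swing forward as they close: fully open they stand 13 mm farther back than shut.
Start: joints at [56.287, 14.817, 1.232, 76.415, 0, 81.257], TCP at [0.232, 0.499, 0.245] pointing down, gripper open.
Joint ranges: [-174.27, 174.27], [-52.1, 104.24], [-59.71, 78.15], [-110.17, 111.67], [-87.03, 83.33], [-180, 180]. Speed limits (degrees/s): [127.2, 127.2, 159.86, 180, 180, 180].

## Interface

Orientations are given as [roll, pitch, yaw] about the fixed x, y, z axes, in that order (R = Rz(yaw) Ry(pitch) Rx(roll)).
In Python, from cell import status, eyes, hand_in, robot gives the robot as it stands.
- The arm moves only by the tool carry_out, never from a script. Its argument "steps" is a list of rows, each a list of 5 numbers: the shift along the tool's x, y, z each as a share of 200 mm, from -1 to 1, then the turn about the tool's z as a share of pi/2 rad, from -1 to 1, then the closure, from -1 (fully open) to 1 (shut). A call has 1 to 20 rows; each row is the pose to reach, as a shift and turn from the pose commanded when the call began, along the tool's axes at that moment; what a row does not reach only later rows make up. A row lasts 1/10 s, in which the tool goes at most 50 mm and 8.59 degrees, less where a joint would pass 70% of its speed; a pose out of reach is approached as far as the arm can. A call with a number of a shift or a turn outside -1 to 1 is refused whole. A call with a gripper value outside its range is refused whole. The fingers move at their own pace and stop on an object; "grip_force" is the grip in N (left out, the last holds). Time passes only in rows, so rows that repeat a pose let the fingers close. It gives the time, the measured TCP pose, the force, the opening and the grip force at its end, in the units of the state.
- status.sense(): the state, without advancing time (a new reading comes with each control period).
- eyes.read_camera(name): name is "scene" or "top" or "wrist"; returns the picture (384x512x3 uint8, red, green, blue); there is no depth.
- eyes.camera_info(name): a dict with "camera_matrix" (3x3 intrinsics, pixels), "k1" (the pictures are not rectified: a ray, as slopes to the right and down, at radius r is drawn at 1 + k1 r^2 times it, then the intrinsics apply), "cam_to_world" (4x4, takes a point from camera to world coordinates); the wrist camera has in their place "hand_eye" (4x4, takes a point from camera to tool coordinates, whose origin is the TCP and whose axes are the flange's). Camera axes: x right, y down, z forward; pixel columns grow to the right and rows downward; lengths in m; the calibration is good to about 2 mm. A picture is of the moment at which its call begins: read the wrist's pose just before it. camera_info takes no time and is no camera call.
- hand_in(): hands the job in; it is judged then, once.
Trained networks look in the newest picture that a camera, given by its name, has taken for a name from the list of things; names that differ only in an ending like _2 or _b are one class to them, and where a whole thing is asked for, a point or a joint stands for the part that bears it (a point fixed in the world has none). Each returns a list of dicts, best first, with "p" (0 to 1); they miss things now and then, are a little off and sometimes report something else, mostly with a low value. They report only what shows in the picture. A call takes as long as a camera call.
- eyes.trace(camera, query): "region" (384x512 bool, what is visible of it).
- eyes.place_of(camera, query): "location" ([x, y, z] in m, in world coordinates, good to about 4 mm: a listed point, or the origin of a listed thing).
The state is a dict: "time": time; "q": joint angles; "qd": joint speeds; "joint_torque": joint torques, N m; "eef_pos": TCP position; "eef_rot": TCP orientation; "contact_force": force on the tool from outside, world axes, zero at the start; "ft_torque": the same for the moment, N m; "finger_gap": opening from 0.0 (shut) to 1.0 (fully open); "grip_force": force on a finger pad.
Only numpy, scipy, OpenCV 4.12 (cv2) and the standard library are available. Lean on these libraries where they do the work, as an engineer would, in place of code of your own. Each camera call takes 0.05 s, during which the arm holds its last target. There are 200 camera calls.

## Working session

There is one attempt and no reset: what is moved stays moved. The work goes in short steps, Python scripts to look and compute and a tool call to move; the robot and the scene stay as the last step left them, time stands still between calls to the robot, and variables do not carry over. Pictures are saved under pics/ and viewed, at most 14 in all, crops included, and the job is handed in when it is done.

Besides the shell and the picture viewer there is one more tool, called as a command line: name --pt "numbers of a row" for each row, then --argument value for the rest. carry_out: Moves the arm, as the interface text tells. Its arguments: {"type":"object","properties":{"steps":{"type":"array"},"grip_force":{"type":"number"}},"required":["steps"]}

```bash
mkdir -p pics; ls; cat > h.py <<'E'
import numpy as np, cv2
from cell import status, eyes, hand_in, robot
def pic(c,n):
    im=eyes.read_camera(c); cv2.imwrite('pics/'+n+'.png',im[:,:,::-1]); return im
E
python3 - <<'E'
from h import *
s=status.sense(); print(s)
for c in ('scene','top'):
    pic(c,c+'0')
    for n in ['cap_large','cap_small','meter','knob','nest_large','nest_small','nest_meter','nest_knob','flux']:
        print(c,n,[(np.round(d['location'],4).tolist(),round(d['p'],2)) for d in eyes.place_of(c,n)[:3]])
E
```

```text
pics
{'time': 0.0, 'q': array([5.62886053e+01, 1.48519107e+01, 1.18895979e+00, 7.64159570e+01,
       7.49095144e-04, 8.12573575e+01]), 'qd': array([-0.03417391, -0.05759817,  0.02089794,  0.07818458, -0.07855355,
        0.04416727]), 'joint_torque': array([ 2.78772255e-03, -5.55645561e+01,  3.44534683e+01,  1.35121832e-02,
       -1.87505896e-05, -3.41932059e-05]), 'eef_pos': array([0.23201295, 0.49837347, 0.24464978]), 'eef_rot': array([-1.79922123e+02, -1.27341211e-02,  1.55031239e+02]), 'contact_force': array([ 0.29953078, -0.08073129, -0.12845847]), 'ft_torque': array([-0.01355172, -0.01701282,  0.03441002]), 'grip_force': 0.0, 'finger_gap': 1.001873902037024}
scene cap_large [([0.4557, 0.2659, -0.0008], 0.59)]
scene cap_small [([0.5569, 0.3795, 0.0009], 0.94)]
scene meter [([0.4574, 0.3694, 0.0024], 0.66)]
scene knob [([0.454, 0.1721, -0.0035], 0.54)]
scene nest_large [([0.5574, 0.3865, 0.0018], 0.91), ([0.4537, 0.1715, -0.0027], 0.22)]
scene nest_small [([0.5603, 0.0953, -0.0009], 0.75)]
scene nest_meter [([0.5499, 0.2845, -0.0045], 0.6), ([0.4527, 0.2634, -0.004], 0.26)]
scene nest_knob [([0.5583, 0.1862, -0.0019], 0.88)]
scene flux [([0.5605, 0.0929, -0.0012], 0.45)]
top cap_large [([0.4519, 0.2622, 0.0027], 0.93)]
top cap_small [([0.5569, 0.3787, 0.005], 0.53)]
top meter [([0.4556, 0.3639, -0.0016], 0.74)]
top knob [([0.4551, 0.1712, 0.0039], 0.51)]
top nest_large [([0.558, 0.383, -0.0003], 0.59)]
top nest_small [([0.5572, 0.0942, 0.0001], 0.78)]
top nest_meter [([0.5536, 0.287, 0.003], 0.91)]
top nest_knob [([0.5579, 0.1877, 0.0017], 0.83)]
top flux [([0.439, -0.0701, 0.0005], 0.53)]
```

View pics/scene0.png

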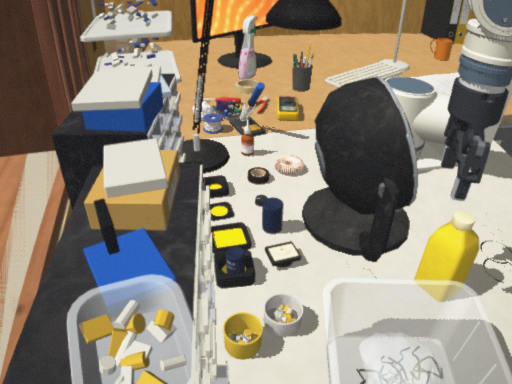

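View pics/top0.png

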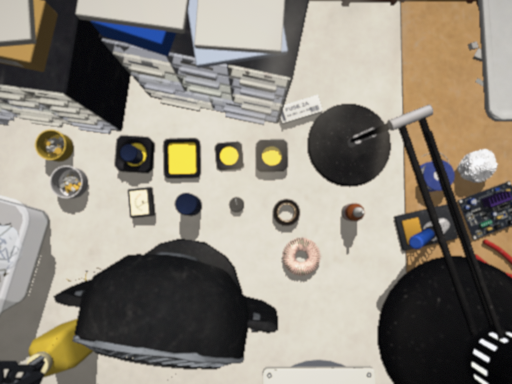

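The scene shows fan, nests in a row (x≈0.556: large y .383, meter .287, knob .187, small .094) and parts nearer (x≈0.455: meter .366, cap_large .264, knob .172). The networks agree with top pixels: nests (134,154),(182,158),(229,156),(272,156); parts (141,203),(187,204),(236,205); flux (353,211).

```bash
python3 - <<'E'
from h import *
print([(a,getattr(robot,a)) for a in dir(robot) if a[0]!='_'])
for c in ('scene','top','wrist'): print(c,eyes.camera_info(c))
E
```

```text
[('Unreachable', <class 'cell.Unreachable'>), ('finger_overhang', 0.014)]
scene {'camera_matrix': array([[409.09733209,   0.        , 247.44823467],
       [  0.        , 409.09733209, 188.30477162],
       [  0.        ,   0.        ,   1.        ]]), 'k1': -0.14431826839053033, 'cam_to_world': array([[-0.97831465,  0.11159529, -0.17449049,  0.65406179],
       [ 0.20700469,  0.5554129 , -0.80539777,  0.93332203],
       [ 0.00703567, -0.82405279, -0.56646933,  0.58281075],
       [ 0.        ,  0.        ,  0.        ,  1.        ]])}
top {'camera_matrix': array([[416.41703757,   0.        , 252.80531381],
       [  0.        , 416.41703757, 192.10887574],
       [  0.        ,   0.        ,   1.        ]]), 'k1': -0.0010114704717705887, 'cam_to_world': array([[-0.0030165 , -0.99864924,  0.05187102,  0.43268113],
       [-0.99995747,  0.00256025, -0.00886003,  0.14309975],
       [ 0.00871526, -0.05189554, -0.99861449,  0.88420575],
       [ 0.        ,  0.        ,  0.        ,  1.        ]])}
wrist {'camera_matrix': array([[278.30291584,   0.        , 255.61606173],
       [  0.        , 278.30291584, 196.53304599],
       [  0.        ,   0.        ,   1.        ]]), 'k1': -0.02153033302875921, 'hand_eye': array([[-4.14848702e-04, -9.55424128e-01, -2.95236454e-01,
         7.59025732e-02],
       [ 9.99999487e-01, -1.23662545e-04, -1.00495147e-03,
        -4.13405144e-04],
       [ 9.23645193e-04, -2.95236720e-01,  9.55423689e-01,
        -1.28201514e-01],
       [ 0.00000000e+00,  0.00000000e+00,  0.00000000e+00,
         1.00000000e+00]])}
```

carry_out --pt "0 0 -1 0 -1" --pt "0 0 -1 0 -1" --pt "0 0 -1 0 -1" --pt "0 0 -1 0 -1" --pt "0 0 -1 -0.278 -1" --pt "-1 0.1 -1 -0.278 -1" --pt "-1 0.1 -1 -0.278 -1" --pt "-1 0.1 -1 -0.278 -1" --pt "-1 0.1 -1 -0.278 -1" --pt "-1 0.1 -1 -0.278 -1" --pt "-1 0.1 -1 -0.278 -1"

```text
time: 2.1
eef_pos: [0.4236, 0.4317, 0.4442]
eef_rot: [-179.9, -0.1, 179.9]
contact_force: [-0.9, 0.4, -1.0]
finger_gap: 1.0
grip_force: 0.0
```

```bash
cat >> h.py <<'E'
from scipy.spatial.transform import Rotation as Rn
N=['cap_large','cap_small','meter','knob','nest_large','nest_small','nest_meter','nest_knob','flux']
def to(x,y,z,yaw=180,s=None):
    "shares from the present pose to a world pose"
    s=s or status.sense(); R=Rn.from_euler('xyz',s['eef_rot'],degrees=True).as_matrix()
    d=R.T@(np.array([x,y,z])-s['eef_pos'])/.2
    t=-((yaw-s['eef_rot'][2]+90)%180-90)/90
    return np.round([*d,t],3).tolist()
def wpose():
    s=status.sense(); T=np.eye(4); T[:3,:3]=Rn.from_euler('xyz',s['eef_rot'],degrees=True).as_matrix(); T[:3,3]=s['eef_pos']
    return T@eyes.camera_info('wrist')['hand_eye']
def proj(c,P,T=None):
    i=eyes.camera_info(c); T=i['cam_to_world'] if T is None else T
    p=(np.atleast_2d(P)-T[:3,3])@T[:3,:3]; a=p[:,:2]/p[:,2:]; a=a*(1+i['k1']*(a**2).sum(1,keepdims=True))
    K=i['camera_matrix']; return a@K[:2,:2].T+K[:2,2]
def back(c,uv,z,T=None):
    i=eyes.camera_info(c); T=i['cam_to_world'] if T is None else T
    n=cv2.undistortPoints(np.array(uv,float).reshape(-1,1,2),i['camera_matrix'],np.array([i['k1'],0,0,0.]))[:,0]
    d=np.c_[n,np.ones(len(n))]@T[:3,:3].T; return T[:3,3]+d*((z-T[2,3])/d[:,2:])
def st():
    s=status.sense(); print(round(s['time'],2),np.round(s['eef_pos'],4),np.round(s['eef_rot'],2),np.round(s['contact_force'],1),round(s['finger_gap'],3),s['grip_force'],np.round(s['q'],1)); return s
E
python3 - <<'E'
from h import *
st()
print(to(.52,.383,.36))
E
```

```text
2.1 [0.4236 0.4317 0.4442] [-1.7995e+02 -7.0000e-02  1.7989e+02] [-0.9  0.4 -1. ] 1.0 0.0 [ 37.6  23.8  43.8 110.1   0.   37.7]
[-0.483, -0.242, 0.421, -0.001]
```

```bash
python3 - <<'E'
from h import *
T=wpose(); im=pic('wrist','w1')
np.save('T1.npy',T)
for n in N:
    L=eyes.place_of('wrist',n)[:2]; print(n,[(np.round(d['location'],4).tolist(),round(d['p'],2)) for d in L])
# yellow floors: top + wrist
for c,TT in(('wrist',T),('top',None)):
    im=eyes.read_camera(c); m=cv2.inRange(cv2.cvtColor(im,cv2.COLOR_RGB2HSV),(22,150,120),(36,255,255))
    n,l,sx,ce=cv2.connectedComponentsWithStats(m)
    for i in range(1,n):
        if sx[i,4]>60:
            c4=cv2.minAreaRect(np.argwhere(l==i)[:,::-1].astype(np.float32))
            print(c,sx[i].tolist(),np.round(back(c,[ce[i],c4[0]],.004,TT)[:,:2],4).tolist(),c4[2])
cv2.imwrite('pics/w1b.png',cv2.resize(cv2.imread('pics/w1.png'),(800,600)))
E
```

```text
cap_large [([0.4514, 0.2637, 0.0013], 0.71)]
cap_small [([0.5558, 0.3852, 0.002], 0.68)]
meter [([0.4572, 0.3663, 0.0017], 0.96)]
knob [([0.455, 0.1682, -0.0019], 0.52)]
nest_large [([0.5572, 0.3789, 0.0005], 0.68)]
nest_small [([0.5511, 0.0919, 0.0006], 0.61)]
nest_meter []
nest_knob [([0.558, 0.1854, -0.0029], 0.92), ([0.454, 0.2605, -0.0013], 0.74)]
flux [([0.4401, -0.0703, 0.003], 0.69)]
wrist [279, 0, 51, 41, 1450] [[0.1831, 0.5134], [0.1897, 0.5183]] 90.0
wrist [174, 196, 28, 28, 721] [[0.5506, 0.2825], [0.5516, 0.2823]] 90.0
wrist [92, 204, 18, 16, 202] [[0.5547, 0.0904], [0.5549, 0.0906]] 45.0
wrist [134, 204, 18, 16, 233] [[0.5562, 0.1838], [0.5561, 0.1833]] 90.0
top [168, 143, 29, 32, 869] [[0.5506, 0.2862], [0.5502, 0.2854]] 90.0
top [134, 144, 13, 18, 76] [[0.5666, 0.3713], [0.5662, 0.372]] 61.927513122558594
top [219, 146, 19, 19, 277] [[0.5571, 0.1874], [0.5575, 0.1878]] 90.0
top [37, 148, 23, 12, 74] [[0.5573, 0.5691], [0.5589, 0.5707]] 18.434946060180664
top [264, 152, 17, 13, 91] [[0.5469, 0.09], [0.5474, 0.0916]] 56.3099365234375
top [29, 320, 48, 48, 1280] [[0.1632, 0.5406], [0.1665, 0.5512]] 1.4688007831573486
```

View pics/w1b.png

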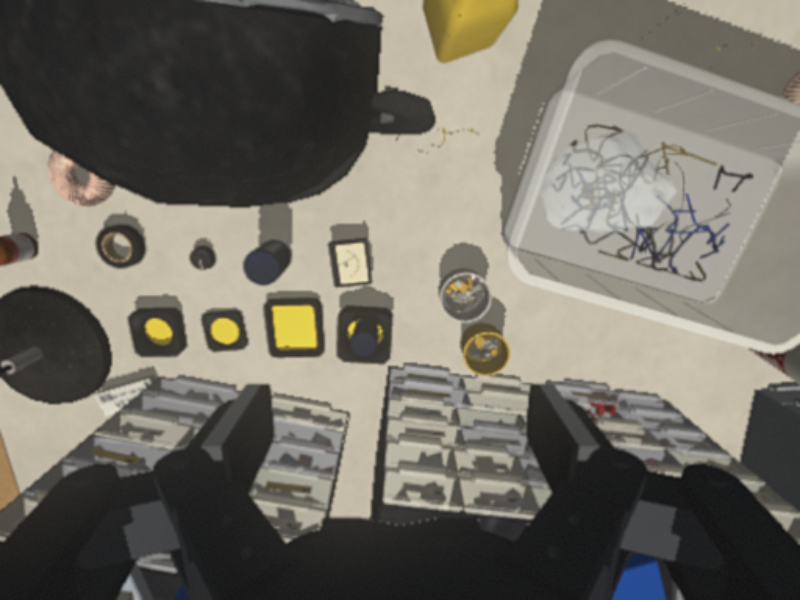

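carry_out --pt "-0.3 -0.24 0 0 -1" --pt "-0.607 -0.243 0.2 0 -1" --pt "-0.607 -0.243 0.5 0 -1" --pt "-0.607 -0.243 0.75 0 -1" --pt "-0.607 -0.243 1 0 -1" --pt "-0.607 -0.243 1 0 -1" --pt "-0.607 -0.243 1 0 -1"

```text
time: 3.4
eef_pos: [0.5419, 0.3826, 0.2399]
eef_rot: [-179.7, -0.5, -180.0]
contact_force: [0.6, -0.4, 0.5]
finger_gap: 1.002
grip_force: 0.0
```

carry_out --pt "0 0 0.2 0 -1" --pt "0 0 0.42 0 -1" --pt "0 0 0.42 0 -1" --pt "0 0 0.42 0 -1"

```text
time: 3.8
eef_pos: [0.5439, 0.3843, 0.1637]
eef_rot: [180.0, 0.1, -179.9]
contact_force: [0.5, 1.3, 1.6]
finger_gap: 1.001
grip_force: 0.0
```

```bash
cat >> h.py <<'E'
def close(tag,names,dz={}):
    T=wpose(); im=pic('wrist',tag); out={}
    for n in names:
        L=eyes.place_of('wrist',n)[:2]; print(n,[(np.round(d['location'],4).tolist(),round(d['p'],2)) for d in L])
    return T,im
def fitc(c,m,z,T,r=None):
    "circle/centre of a mask's boundary at height z"
    k=max(cv2.findContours(m.astype(np.uint8),cv2.RETR_EXTERNAL,cv2.CHAIN_APPROX_NONE)[0],key=len)[:,0]
    P=back(c,k,z,T)[:,:2]; return P
E
python3 - <<'E'
from h import *
s=st(); T,im=close('w2',['cap_small','nest_large'])
for n in('cap_small','nest_large'):
    for d in eyes.trace('wrist',n)[:1]:
        v,u=np.where(d['region']); print(n,d['p'],u.min(),u.max(),v.min(),v.max())
print(proj('wrist',[[.557,.383,.028],[.557,.383,.056]],T))
E
```

```text
3.8 [0.5439 0.3843 0.1637] [ 1.7996e+02  7.0000e-02 -1.7994e+02] [0.5 1.3 1.6] 1.001 0.0 [28.  27.8  9.4 71.4  0.  28. ]
cap_small [([0.5528, 0.3849, 0.0041], 0.77), ([0.5496, 0.2847, -0.002], 0.27)]
nest_large [([0.557, 0.3822, 0.0016], 0.64)]
cap_small 0.78 236 275 180 228
nest_large 0.72 217 293 163 238
[[254.62605887 203.69789555]
 [254.50718403 213.62280473]]
```

View pics/w2.png

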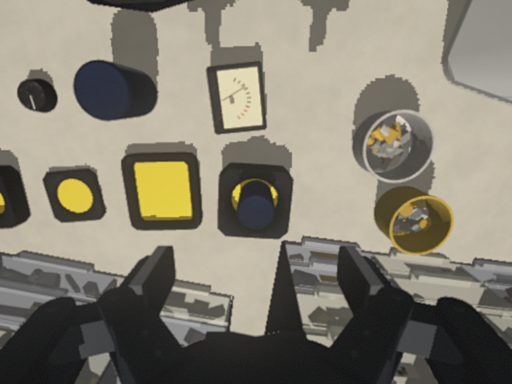

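Close view: cap_small's top disc at (256,209) inside the large nest (217–293, 163–238), meter at (238,97), nests at (162,190), (75,195); flared tilt none. I'll fit silhouettes to the traces.

```bash
cat >> h.py <<'E'
from scipy.optimize import minimize
cyl=lambda r0,r1,z0,z1:np.array([[r*np.cos(a),r*np.sin(a),z] for r,z in((r0,z0),(r1,z1)) for a in np.linspace(0,2*np.pi,40)])
box=lambda a,b,z0,z1:np.array([[i*a/2,j*b/2,z] for i in(-1,1) for j in(-1,1) for z in(z0,z1)])
M=dict(cap_large=cyl(.022,.022,0,.07),cap_small=cyl(.018,.018,.0,.052),knob=cyl(.0165,.0135,0,.015),
 meter=box(.06,.05,.014,.022),nest_large=box(.074,.074,0,.028),nest_small=box(.066,.066,0,.022),
 nest_meter=box(.084,.078,0,.013),nest_knob=box(.058,.058,0,.007),flux=cyl(.018,.018,0,.075))
def fit(c,n,g,T=None,z=0,clip=0,k=8):
    "x,y,yaw (world) of n by silhouette against the trace; square things get a yaw"
    L=[d for d in eyes.trace(c,n)]
    q=proj(c,[[g[0],g[1],z+.01]],T)[0]
    L=[d for d in L if np.hypot(*(np.argwhere(d['region']).mean(0)[::-1]-q))<40]
    if not L: return None
    m=(L[0]['region']*255).astype(np.uint8)
    P=M[n].copy(); P[:,2]=np.maximum(P[:,2],clip)
    def cost(v):
        R=Rn.from_euler('z',v[2]).as_matrix()
        h=cv2.convexHull(proj(c,P@R.T+[v[0],v[1],z],T).astype(np.float32))
        a=np.zeros_like(m); cv2.fillConvexPoly(a,np.round(h*16).astype(np.int32),255,cv2.LINE_AA,4)
        return np.abs(a.astype(float)-m).sum()/m.astype(float).sum()
    r=minimize(cost,[g[0],g[1],0],method='Nelder-Mead',options=dict(initial_simplex=[[g[0],g[1],0],[g[0]+.006,g[1],.05],[g[0],g[1]+.006,-.05],[g[0]-.004,g[1]-.004,.1]],maxiter=150))
    return np.round(r.x[:2],4).tolist(),round(np.degrees(r.x[2]),1),round(r.fun,3),round(L[0]['p'],2)
G=dict(cap_large=(.453,.264),cap_small=(.554,.383),meter=(.4565,.366),knob=(.4545,.170),nest_large=(.557,.383),nest_small=(.556,.0935),nest_meter=(.551,.285),nest_knob=(.5575,.1865),flux=(.44,-.07))
E
python3 - <<'E'
from h import *
T=wpose(); eyes.read_camera('wrist'); eyes.read_camera('top')
for n in N:
    for c,t in(('wrist',T),('top',None)):
        z=.004 if n=='cap_small' else 0
        print(n,c,fit(c,n,G[n],t,z,.024 if z else 0))
E
```

```text
cap_large wrist ([0.4531, 0.2686], np.float64(-3.4), np.float64(0.087), 0.78)
cap_large top ([0.4522, 0.267], np.float64(-2.0), np.float64(0.065), 0.89)
cap_small wrist ([0.5524, 0.384], np.float64(0.2), np.float64(0.08), 0.79)
cap_small top ([0.549, 0.3802], np.float64(4.7), np.float64(1.648), 0.67)
meter wrist None
meter top ([0.4574, 0.3681], np.float64(5.6), np.float64(0.114), 0.85)
knob wrist ([0.4526, 0.169], np.float64(2.9), np.float64(0.08), 0.55)
knob top ([0.4507, 0.1713], np.float64(0.2), np.float64(0.271), 0.75)
nest_large wrist ([0.5578, 0.3813], np.float64(-1.3), np.float64(0.567), 0.93)
nest_large top ([0.552, 0.3843], np.float64(-3.9), np.float64(1.617), 0.81)
nest_small wrist ([0.5538, 0.0933], np.float64(2.8), np.float64(0.097), 0.94)
nest_small top ([0.5547, 0.0966], np.float64(-1.9), np.float64(0.163), 0.62)
nest_meter wrist ([0.5512, 0.2853], np.float64(2.0), np.float64(0.08), 0.95)
nest_meter top ([0.5505, 0.2865], np.float64(0.6), np.float64(0.093), 0.72)
nest_knob wrist ([0.5567, 0.185], np.float64(2.7), np.float64(0.134), 0.76)
nest_knob top ([0.5559, 0.1867], np.float64(3.9), np.float64(0.195), 0.65)
flux wrist None
flux top ([0.4358, -0.0636], np.float64(-2.1), np.float64(0.296), 0.58)
```

```bash
python3 - <<'E'
from h import *
st(); print(to(.5525,.3835,.048))
E
```

```text
5.05 [0.5434 0.3838 0.1613] [-180.      0.   -179.95] [-0.2 -0.3  0.4] 1.003 0.0 [28.  27.9  9.1 71.2 -0.  28. ]
[-0.046, -0.002, 0.566, 0.001]
```

carry_out --pt "-0.045 0 0.2 0 -1" --pt "-0.045 0 0.4 0 -1" --pt "-0.045 0 0.566 0 -1" --pt "-0.045 0 0.566 0 -1" --pt "-0.045 0 0.566 0 -1" --pt "-0.045 0 0.566 0 1" --pt "-0.045 0 0.566 0 1" --pt "-0.045 0 0.566 0 1" --pt "-0.045 0 0.566 0 1" --pt "-0.045 0 0.566 0 1" --pt "-0.045 0 0.566 0 1" --grip_force 35

```text
time: 6.15
eef_pos: [0.5528, 0.3841, 0.0495]
eef_rot: [179.9, 0.1, -179.9]
contact_force: [-0.9, -0.7, 6.3]
finger_gap: 0.394
grip_force: 34.6
```

```bash
python3 - <<'E'
from h import *
st()
E
```

```text
6.15 [0.5528 0.3841 0.0495] [ 1.7995e+02  1.1000e-01 -1.7994e+02] [-0.9 -0.7  6.3] 0.394 34.62343843028066 [27.7 32.6  0.2 57.5 -0.  27.6]
```

carry_out --pt "0 0 -0.25 0 1" --pt "0 0 -0.5 0 1" --pt "0 -0.2 -0.5 0 1" --pt "0 -0.45 -0.5 0 1" --pt "0 -0.7 -0.5 0 1" --pt "0 -0.95 -0.5 0 1" --pt "0 -1 -0.5 0 1" --pt "0 -1 -0.5 0 1" --pt "0 -1 -0.5 0 1"

```text
time: 7.05
eef_pos: [0.5528, 0.1844, 0.1484]
eef_rot: [180.0, 0.0, -180.0]
contact_force: [-0.4, 0.7, -0.5]
finger_gap: 0.393
grip_force: 35.4
```

```bash
python3 - <<'E'
from h import *
st(); T,im=close('w3',['nest_small','nest_knob','knob','cap_large','nest_large','nest_meter'])
for n in ['nest_small','nest_knob','nest_meter','nest_large','knob','cap_large']: print(n,fit('wrist',n,G[n],T))
print(to(.5545,.0945,.15))
E
```

```text
7.05 [0.5528 0.1844 0.1484] [ 1.7997e+02  4.0000e-02 -1.7996e+02] [-0.4  0.7 -0.5] 0.393 35.39894518267829 [10.2 20.4 -5.  64.5  0.  10.2]
nest_small [([0.5528, 0.0931, -0.0002], 0.76)]
nest_knob [([0.5595, 0.1849, -0.0005], 0.57)]
knob [([0.4536, 0.1714, 0.0007], 0.74)]
cap_large [([0.4522, 0.2615, 0.0], 0.56)]
nest_large [([0.5597, 0.3807, 0.0013], 0.76)]
nest_meter []
nest_small ([0.556, 0.0961], np.float64(-0.9), np.float64(0.134), 0.95)
nest_knob ([0.5557, 0.1849], np.float64(2.4), np.float64(0.24), 0.8)
nest_meter ([0.5514, 0.2838], np.float64(1.9), np.float64(0.091), 0.96)
nest_large None
knob ([0.4528, 0.169], np.float64(1.7), np.float64(0.125), 0.66)
cap_large ([0.453, 0.2645], np.float64(1.0), np.float64(0.06), 0.98)
[-0.009, -0.447, -0.01, 0.001]
```

View pics/w3.png

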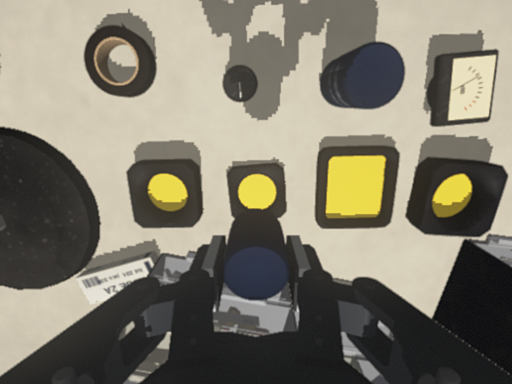

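The small nest is at (165,192), clear; the cap is held upright at (256,272).

carry_out --pt "-0.01 -0.2 0 0 1" --pt "-0.01 -0.45 0 0 1" --pt "-0.01 -0.45 0 0 1" --pt "-0.01 -0.45 0 0 1" --pt "-0.01 -0.45 0.15 0 1" --pt "-0.01 -0.45 0.3 0 1" --pt "-0.01 -0.45 0.36 0 1" --pt "-0.01 -0.45 0.4 0 1" --pt "-0.01 -0.45 0.43 0 1" --pt "-0.01 -0.45 0.46 0 1" --pt "-0.01 -0.45 0.475 0 1" --pt "-0.01 -0.45 0.485 0 1" --pt "-0.01 -0.45 0.485 0 1"

```text
time: 9.0
eef_pos: [0.5547, 0.0938, 0.0512]
eef_rot: [180.0, 0.0, -180.0]
contact_force: [0.5, -0.6, -0.4]
finger_gap: 0.394
grip_force: 35.4
```

```bash
python3 - <<'E'
from h import *
st()
E
```

```text
9.0 [0.5547 0.0938 0.0512] [ 1.8000e+02  2.0000e-02 -1.7995e+02] [ 0.5 -0.6 -0.4] 0.394 35.417665131390095 [  1.1  23.2 -16.4  50.4  -0.    1. ]
```

carry_out --pt "0 0 0.006 0 1" --pt "0 0 0.006 0 1" --pt "0 0 0.006 0 -1" --pt "0 0 0.006 0 -1" --pt "0 0 0.006 0 -1" --pt "0 0 0.006 0 -1" --pt "0 0 0.006 0 -1" --pt "0 0 -0.2 0 -1" --pt "0 0 -0.45 0 -1" --pt "0 0 -0.7 0 -1" --pt "0.2 0 -0.7 0 -1" --pt "0.45 0.2 -0.7 0 -1" --pt "0.45 0.45 -0.7 0 -1" --pt "0.45 0.7 -0.7 0 -1" --pt "0.45 0.8 -0.7 0 -1" --pt "0.45 0.8 -0.7 0 -1" --pt "0.45 0.8 -0.7 0 -1"

```text
time: 10.7
eef_pos: [0.4642, 0.2541, 0.1909]
eef_rot: [-180.0, -0.0, -179.8]
contact_force: [-0.0, 0.8, 0.1]
finger_gap: 1.002
grip_force: 0.0
```

```bash
python3 - <<'E'
from h import *
st(); T,im=close('w4',['cap_large','cap_small','nest_small','meter','knob','flux'])
for n in ['cap_large','knob','meter','nest_small','nest_large','cap_small']: print(n,fit('wrist',n,{**G,'cap_small':(.555,.094)}[n],T,.004 if n=='cap_small' else 0,.018 if n=='cap_small' else 0))
print(to(.453,.265,.05))
E
```

```text
10.7 [0.4642 0.2541 0.1909] [-1.7997e+02 -2.0000e-02 -1.7985e+02] [-0.   0.8  0.1] 1.002 0.0 [19.6 14.1 -7.8 68.1 -0.  19.5]
cap_large [([0.4535, 0.261, -0.0014], 0.67)]
cap_small [([0.5561, 0.0984, 0.0067], 0.58), ([0.458, 0.3665, -0.0002], 0.37)]
nest_small [([0.5567, 0.0928, 0.0019], 0.97)]
meter [([0.457, 0.3667, -0.003], 0.74)]
knob [([0.4548, 0.1705, 0.0038], 0.75)]
flux []
cap_large ([0.4513, 0.2654], np.float64(-1.3), np.float64(0.06), 0.74)
knob ([0.4527, 0.1684], np.float64(2.1), np.float64(0.066), 0.8)
meter ([0.4574, 0.3665], np.float64(5.4), np.float64(0.06), 0.68)
nest_small ([0.5554, 0.0954], np.float64(-0.7), np.float64(1.793), 0.73)
nest_large ([0.557, 0.3813], np.float64(2.1), np.float64(0.892), 0.83)
cap_small ([0.5527, 0.0974], np.float64(-2.9), np.float64(0.134), 0.75)
[0.058, 0.057, 0.705, 0.0]
```

View pics/w4.png

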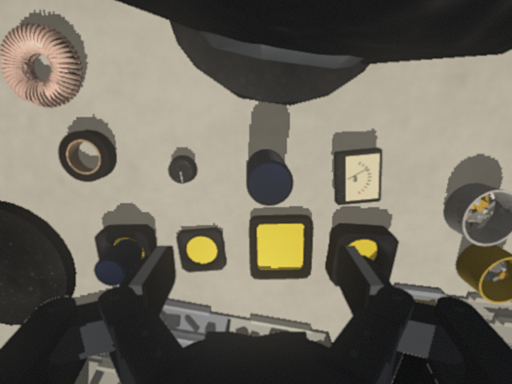

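Cap_small stands in the small nest at (120,260); cap_large's top is at (270,180), meter (360,175), knob (182,168).

carry_out --pt "0.06 0.055 0.1 0 -1" --pt "0.06 0.055 0.3 0 -1" --pt "0.06 0.055 0.5 0 -1" --pt "0.06 0.055 0.65 0 -1" --pt "0.06 0.055 0.7 0 -1" --pt "0.06 0.055 0.7 0 -1" --pt "0.06 0.055 0.7 0 1" --pt "0.06 0.055 0.7 0 1" --pt "0.06 0.055 0.7 0 1" --pt "0.06 0.055 0.7 0 1" --pt "0.06 0.055 0.7 0 1" --pt "0.06 0.055 0.7 0 1" --grip_force 40

```text
time: 12.55
eef_pos: [0.4532, 0.265, 0.0525]
eef_rot: [180.0, 0.1, -179.9]
contact_force: [-0.3, 0.4, 6.3]
finger_gap: 0.498
grip_force: 39.7
```

```bash
python3 - <<'E'
from h import *
st()
E
```

```text
12.55 [0.4532 0.265  0.0525] [ 1.7995e+02  1.4000e-01 -1.7995e+02] [-0.3  0.4  6.3] 0.498 39.67711145931389 [ 21.2  20.  -21.6  48.3  -0.   21.1]
```

carry_out --pt "0 0 -0.25 0 1" --pt "0 0 -0.5 0 1" --pt "-0.2 0.1 -0.5 0 1" --pt "-0.4 0.3 -0.5 0 1" --pt "-0.52 0.5 -0.5 0 1" --pt "-0.52 0.585 -0.5 0 1" --pt "-0.52 0.585 -0.5 0 1" --pt "-0.52 0.585 -0.5 0 1" --pt "-0.52 0.585 -0.4 0 1" --pt "-0.52 0.585 -0.25 0 1" --pt "-0.52 0.585 -0.15 0 1" --pt "-0.52 0.585 -0.12 0 1" --pt "-0.52 0.585 -0.09 0 1" --pt "-0.52 0.585 -0.07 0 1" --pt "-0.52 0.585 -0.05 0 1" --pt "-0.52 0.585 -0.035 0 1" --pt "-0.52 0.585 -0.03 0 1" --pt "-0.52 0.585 -0.03 0 1"

```text
time: 14.35
eef_pos: [0.5573, 0.382, 0.0576]
eef_rot: [180.0, 0.1, -180.0]
contact_force: [5.2, 1.9, 0.7]
finger_gap: 0.501
grip_force: 41.6
```

```bash
python3 - <<'E'
from h import *
st()
E
```

```text
14.35 [0.5573 0.382  0.0576] [ 1.7996e+02  1.2000e-01 -1.7996e+02] [5.2 1.9 0.7] 0.501 41.61891531839501 [27.3 32.4  1.3 58.7 -0.  27.3]
```

carry_out --pt "-0.008 0 0 0 1" --pt "-0.008 0 0.005 0 1" --pt "-0.008 0 0.008 0 1" --pt "-0.008 0 0.008 0 -1" --pt "-0.008 0 0.008 0 -1" --pt "-0.008 0 0.008 0 -1" --pt "-0.008 0 0.008 0 -1" --pt "-0.008 0 0.008 0 -1" --pt "0 0 -0.25 0 -1" --pt "0 0 -0.5 0 -1" --pt "0.2 -0.08 -0.65 0 -1" --pt "0.45 -0.08 -0.65 0 -1" --pt "0.48 -0.08 -0.65 0 -1" --pt "0.48 -0.08 -0.65 0 -1" --pt "0.48 -0.08 -0.65 0 -1"

```text
time: 15.85
eef_pos: [0.4611, 0.366, 0.187]
eef_rot: [180.0, 0.0, -179.9]
contact_force: [0.7, 0.1, -0.7]
finger_gap: 0.997
grip_force: 0.0
```

```bash
python3 - <<'E'
from h import *
st(); T,im=close('w5',['meter','nest_meter','cap_large'])
for n in ['meter','nest_meter']: print(n,fit('wrist',n,G[n],T))
h=cv2.cvtColor(im,cv2.COLOR_RGB2HSV)
m=cv2.inRange(h,(22,150,120),(36,255,255)); n_,l,s,ce=cv2.connectedComponentsWithStats(m)
for i in range(1,n_):
    if s[i,4]>800:
        k=cv2.minAreaRect(np.argwhere(l==i)[:,::-1].astype(np.float32)); P=back('wrist',cv2.boxPoints(k),.003,T)[:,:2]; e=np.diff(P,axis=0)
        print('yel',P.mean(0),np.degrees(np.arctan2(e[:,1],e[:,0])),np.hypot(*e.T))
u,v=proj('wrist',[[.4574,.3665,.024]],T)[0].astype(int)
w=im[v-40:v+40,u-40:u+40].max(2)>150
w=((im[...,0].astype(int)-im[...,2]>25)&(im[...,0]>170)).astype(np.uint8)
n_,l,s,ce=cv2.connectedComponentsWithStats(w)
i=l[v,u] or 1
k=cv2.minAreaRect(np.argwhere(l==i)[:,::-1].astype(np.float32)); P=back('wrist',cv2.boxPoints(k),.024,T)[:,:2]; e=np.diff(P,axis=0)
print('dial',P.mean(0),np.degrees(np.arctan2(e[:,1],e[:,0])),np.hypot(*e.T))
E
```

```text
15.85 [0.4611 0.366  0.187 ] [ 1.7999e+02  3.0000e-02 -1.7994e+02] [ 0.7  0.1 -0.7] 0.997 0.0 [30.3 19.8 -0.1 70.  -0.  30.2]
meter []
nest_meter [([0.5518, 0.2814, -0.0022], 0.56)]
cap_large [([0.5584, 0.3794, 0.0011], 0.55)]
meter ([0.4568, 0.3664], np.float64(6.6), np.float64(0.055), 0.63)
nest_meter ([0.5505, 0.2848], np.float64(1.2), np.float64(0.244), 0.91)
yel [0.55101626 0.28346118] [ 90.13261651  -2.55691284 -89.74569289] [0.05860489 0.06127805 0.06183145]
dial [0.45698481 0.36943459] [ 95.51369201   6.55328029 -84.21114697] [0.03530041 0.0494373  0.03704389]
```

View pics/w5.png

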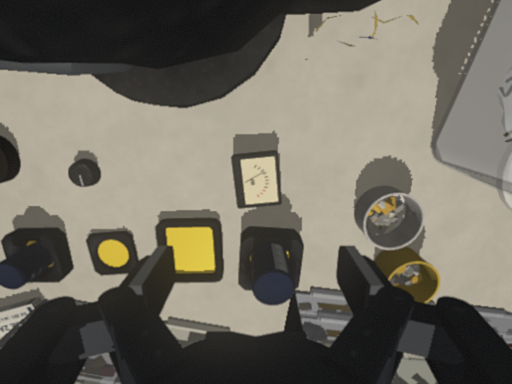

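Cap_large stands in its well (270,265); meter at (258,180) turned ~6°, its tray at (190,250) ~1.3°.

```bash
python3 - <<'E'
from h import *
st(); print(to(.457,.3675,.0255,186))
E
```

```text
16.15 [0.461  0.3656 0.1864] [-1.7997e+02 -5.0000e-02 -1.7998e+02] [-0.7 -0.   0.2] 1.001 0.0 [30.2 19.8 -0.2 70.1 -0.  30.2]
[0.02, 0.01, 0.804, -0.066]
```

carry_out --pt "0.02 0.008 0.2 -0.066 -1" --pt "0.02 0.008 0.45 -0.066 -1" --pt "0.02 0.008 0.65 -0.066 -1" --pt "0.02 0.008 0.75 -0.066 -1" --pt "0.02 0.008 0.8 -0.066 -1" --pt "0.02 0.008 0.805 -0.066 -1" --pt "0.02 0.008 0.805 -0.066 -1" --pt "0.02 0.008 0.805 -0.066 1" --pt "0.02 0.008 0.805 -0.066 1" --pt "0.02 0.008 0.805 -0.066 1" --pt "0.02 0.008 0.805 -0.066 1" --pt "0.02 0.008 0.805 -0.066 1" --grip_force 40

```text
time: 17.35
eef_pos: [0.4568, 0.3676, 0.0274]
eef_rot: [180.0, 0.1, -174.0]
contact_force: [-1.6, 0.4, 5.2]
finger_gap: 0.57
grip_force: 40.9
```

```bash
python3 - <<'E'
from h import *
st()
E
```

```text
17.35 [0.4568 0.3676 0.0274] [ 1.7995e+02  1.0000e-01 -1.7400e+02] [-1.6  0.4  5.2] 0.57 40.91562755405903 [ 30.6  26.5 -14.8  48.6  -0.   24.6]
```

carry_out --pt "0 0 -0.2 0 1" --pt "0 0 -0.4 0 1" --pt "0.02 -0.2 -0.4 0.052 1" --pt "0.043 -0.41 -0.4 0.052 1" --pt "-0.1 -0.42 -0.4 0.052 1" --pt "-0.3 -0.45 -0.4 0.052 1" --pt "-0.425 -0.46 -0.4 0.052 1" --pt "-0.425 -0.46 -0.4 0.052 1" --pt "-0.425 -0.46 -0.35 0.052 1" --pt "-0.425 -0.46 -0.25 0.052 1" --pt "-0.425 -0.46 -0.15 0.052 1" --pt "-0.425 -0.46 -0.1 0.052 1" --pt "-0.425 -0.46 -0.07 0.052 1" --pt "-0.425 -0.46 -0.05 0.052 1" --pt "-0.425 -0.46 -0.035 0.052 1" --pt "-0.425 -0.46 -0.025 0.052 1" --pt "-0.425 -0.46 -0.025 0.052 1"

```text
time: 19.05
eef_pos: [0.5506, 0.2847, 0.0313]
eef_rot: [180.0, 0.0, -178.7]
contact_force: [0.3, -0.4, -1.3]
finger_gap: 0.568
grip_force: 42.7
```

```bash
python3 - <<'E'
from h import *
st(); im=pic('wrist','w6')
E
```

```text
19.05 [0.5506 0.2847 0.0313] [ 1.8000e+02  2.0000e-02 -1.7869e+02] [ 0.3 -0.4 -1.3] 0.568 42.65645641833544 [19.6 29.1 -9.4 51.5 -0.  18.3]
```

View pics/w6.png

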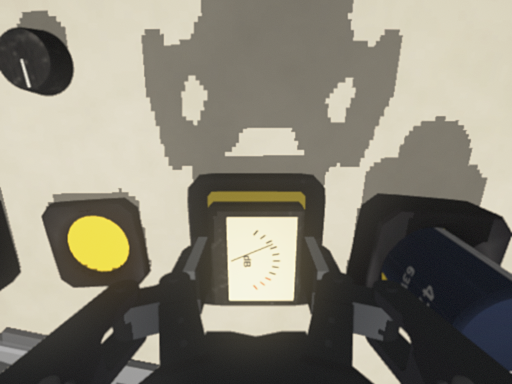

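The meter sits square over its tray (yellow strip evenly in front, 207–305 at row 200), with cap_large upright at right.

carry_out --pt "0 0 0.004 0 1" --pt "0 0 0.004 0 1" --pt "0 0 0.004 0 -1" --pt "0 0 0.004 0 -1" --pt "0 0 0.004 0 -1" --pt "0 0 0.004 0 -1" --pt "0 0 0.004 0 -1" --pt "0 0 -0.2 0 -1" --pt "0 0 -0.4 0 -1" --pt "0 0 -0.6 0.014 -1" --pt "0.2 -0.2 -0.6 0.014 -1" --pt "0.4 -0.4 -0.6 0.014 -1" --pt "0.5 -0.564 -0.6 0.014 -1" --pt "0.5 -0.564 -0.6 0.014 -1" --pt "0.5 -0.564 -0.6 0.014 -1"

```text
time: 20.6
eef_pos: [0.453, 0.169, 0.1518]
eef_rot: [180.0, 0.1, 180.0]
contact_force: [0.5, -0.3, -0.2]
finger_gap: 0.998
grip_force: 0.0
```

```bash
python3 - <<'E'
from h import *
st(); T,im=close('w7',['knob','nest_knob','meter'])
for n in ['knob','nest_knob','meter']: print(n,fit('wrist',n,{**G,'meter':(.551,.285)}[n],T,.003 if n=='meter' else 0))
m=cv2.inRange(cv2.cvtColor(im,cv2.COLOR_RGB2HSV),(22,150,120),(36,255,255)); n_,l,s,ce=cv2.connectedComponentsWithStats(m)
for i in range(1,n_):
    if s[i,4]>100: print('yel',s[i],back('wrist',[ce[i]],.002,T)[0,:2])
print(to(.453,.1695,.02))
E
```

```text
20.6 [0.453  0.169  0.1518] [1.7998e+02 8.0000e-02 1.7995e+02] [ 0.5 -0.3 -0.2] 0.998 0.0 [ 10.5  11.1 -17.8  61.    0.   10.5]
knob [([0.453, 0.1706, 0.0007], 0.88)]
nest_knob [([0.5558, 0.1863, 0.0009], 0.79)]
meter []
knob ([0.4531, 0.1684], np.float64(2.8), np.float64(0.127), 0.93)
nest_knob ([0.5568, 0.1847], np.float64(4.3), np.float64(0.114), 0.59)
meter ([0.5511, 0.2847], np.float64(-0.0), np.float64(6.153), 0.55)
yel [332 248   7  45 181] [0.55502391 0.25937071]
yel [254 260  34  30 782] [0.5565542  0.18512522]
[0.002, -0.004, 0.654, 0.001]
```

View pics/w7.png

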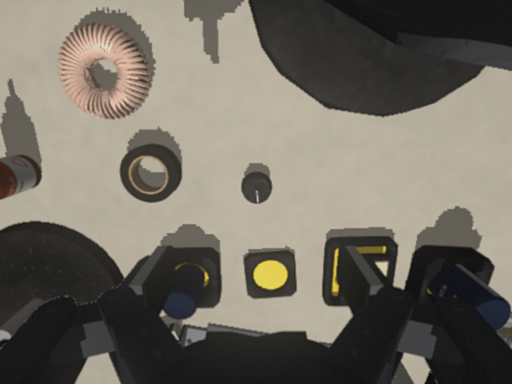

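Knob at (257,187), its nest at (270,274); meter and both capacitors stand in their nests.

carry_out --pt "0 0 0.2 0 -1" --pt "0 0 0.4 0 -1" --pt "0 0 0.55 0 -1" --pt "0 0 0.64 0 -1" --pt "0 0 0.655 0 -1" --pt "0 0 0.655 0 -1" --pt "0 0 0.655 0 1" --pt "0 0 0.655 0 1" --pt "0 0 0.655 0 1" --pt "0 0 0.655 0 1" --pt "0 0 0.655 0 1" --pt "0 0 0.655 0 1" --pt "0 0 0.655 0 1" --grip_force 25

```text
time: 22.25
eef_pos: [0.4534, 0.1697, 0.0208]
eef_rot: [180.0, 0.1, -180.0]
contact_force: [-0.8, -0.5, 5.6]
finger_gap: 0.326
grip_force: 24.4
```

```bash
python3 - <<'E'
from h import *
st()
E
```

```text
22.25 [0.4534 0.1697 0.0208] [ 1.7998e+02  6.0000e-02 -1.7995e+02] [-0.8 -0.5  5.6] 0.326 24.381090729584685 [ 10.6  18.9 -29.4  41.7   0.   10.5]
```

carry_out --pt "0 0 -0.15 0 1" --pt "0 0 -0.3 0 1" --pt "-0.2 0.04 -0.3 0 1" --pt "-0.4 0.078 -0.3 0 1" --pt "-0.516 0.078 -0.3 0 1" --pt "-0.516 0.078 -0.3 0 1" --pt "-0.516 0.078 -0.25 0 1" --pt "-0.516 0.078 -0.15 0 1" --pt "-0.516 0.078 -0.1 0 1" --pt "-0.516 0.078 -0.06 0 1" --pt "-0.516 0.078 -0.06 0 1"

```text
time: 23.35
eef_pos: [0.5553, 0.1852, 0.0311]
eef_rot: [-180.0, -0.1, -179.9]
contact_force: [-0.5, -0.2, -0.1]
finger_gap: 0.318
grip_force: 24.6
```

```bash
python3 - <<'E'
from h import *
st(); im=pic('wrist','w8')
E
```

```text
23.35 [0.5553 0.1852 0.0311] [-1.7998e+02 -1.1000e-01 -1.7995e+02] [-0.5 -0.2 -0.1] 0.318 24.64490998398105 [ 10.2  26.3 -14.5  49.3   0.   10.2]
```

View pics/w8.png

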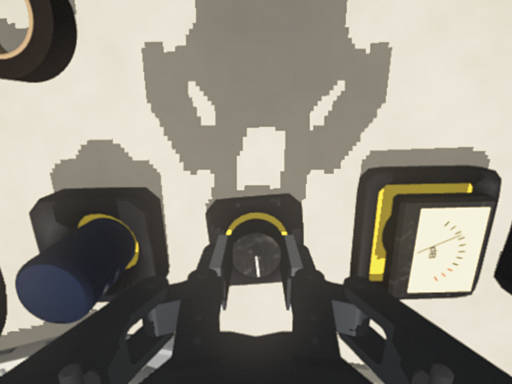

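Knob held upright and centred over the recess (arc 228–288 symmetric about 257).

carry_out --pt "-0.005 0 0.015 0 1" --pt "-0.005 0 0.024 0 1" --pt "-0.005 0 0.03 0 1" --pt "-0.005 0 0.035 0 1" --pt "-0.005 0 0.035 0 1"

```text
time: 23.9
eef_pos: [0.5573, 0.1853, 0.025]
eef_rot: [-180.0, -0.0, -179.9]
contact_force: [0.3, 0.2, -0.4]
finger_gap: 0.321
grip_force: 24.6
```

```bash
python3 - <<'E'
from h import *
st()
E
```

```text
23.9 [0.5573 0.1853 0.025 ] [-180.     -0.   -179.95] [ 0.3  0.2 -0.4] 0.321 24.64421704680717 [ 10.2  26.8 -14.7  48.5  -0.   10.2]
```

carry_out --pt "0 0 0.006 0 1" --pt "0 0 0.01 0 1" --pt "0 0 0.01 0 1" --pt "0 0 0.01 0 -1" --pt "0 0 0.01 0 -1" --pt "0 0 0.01 0 -1" --pt "0 0 0.01 0 -1" --pt "0 0 0.01 0 -1" --pt "0 0 -0.2 0 -1" --pt "0 0 -0.45 0 -1" --pt "0 0 -0.7 0 -1" --pt "0 0 -0.95 0 -1" --pt "0.2 0.1 -1 0 -1" --pt "0.4 0.25 -1 0 -1" --pt "0.5 0.25 -1 0 -1" --pt "0.5 0.25 -1 0 -1" --pt "0.5 0.25 -1 0 -1"

```text
time: 25.6
eef_pos: [0.4574, 0.2354, 0.2255]
eef_rot: [180.0, 0.1, -179.9]
contact_force: [-0.3, -0.0, -0.7]
finger_gap: 0.998
grip_force: 0.0
```

```bash
python3 - <<'E'
from h import *
st(); T,im=close('w9',['knob','meter','cap_large','cap_small','flux'])
for n,(x,y,z) in dict(knob=(.5565,.185,.002),meter=(.551,.285,.003),cap_large=(.557,.382,.004),cap_small=(.554,.095,.004)).items(): print(n,fit('wrist',n,(x,y),T,z,.02 if n[0]=='c' else 0))
cv2.imwrite('pics/w9b.png',cv2.resize(im[150:350,50:450,::-1],(800,400),interpolation=cv2.INTER_CUBIC))
E
```

```text
25.6 [0.4574 0.2354 0.2255] [ 1.7999e+02  6.0000e-02 -1.7991e+02] [-0.3 -0.  -0.7] 0.998 0.0 [17.9 11.7 -5.9 72.4 -0.  17.8]
knob [([0.5593, 0.186, 0.0004], 0.81)]
meter [([0.5481, 0.2857, 0.0018], 0.82), ([0.5605, 0.3822, 0.0033], 0.17)]
cap_large [([0.5588, 0.38, 0.0042], 0.72)]
cap_small [([0.5564, 0.0949, 0.005], 0.6)]
flux [([0.5479, 0.2846, 0.0029], 0.65), ([0.4403, -0.0703, 0.0012], 0.56)]
knob ([0.5574, 0.1848], np.float64(1.0), np.float64(0.134), 0.81)
meter ([0.5514, 0.284], np.float64(1.8), np.float64(0.058), 0.71)
cap_large ([0.5532, 0.3808], np.float64(1.8), np.float64(0.617), 0.81)
cap_small ([0.5503, 0.0972], np.float64(-3.6), np.float64(0.772), 0.6)
```

View pics/w9b.png

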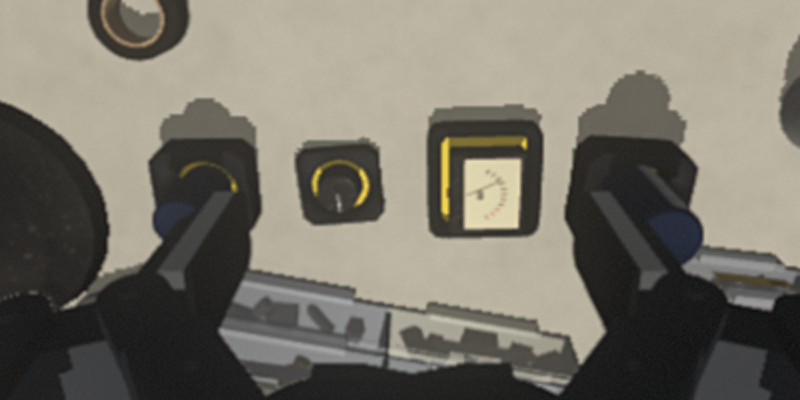

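```bash
python3 - <<'E'
from h import *
a=pic('scene','s9'); b=pic('top','t9')
x=cv2.resize(a[150:300,180:330],(600,600),interpolation=cv2.INTER_CUBIC)
y=cv2.resize(b[110:200,100:300],(800,360))
cv2.imwrite('pics/f1.png',x[:,:,::-1])
for n,(X,Y,z) in dict(knob=(.5565,.185,.002),meter=(.551,.285,.003),cap_large=(.557,.382,.004),cap_small=(.554,.095,.004)).items(): print(n,fit('scene',n,(X,Y),None,z,.02 if n[0]=='c' else 0))
E
```

```text
knob ([-0.1162, -3.6817], np.float64(3035.7), np.float64(1.0), 0.35)
meter ([0.5528, 0.2846], np.float64(0.8), np.float64(0.244), 0.9)
cap_large ([0.5612, 0.388], np.float64(-2.8), np.float64(0.08), 0.84)
cap_small ([0.5595, 0.1035], np.float64(-5.2), np.float64(0.154), 0.81)
```

View pics/f1.png

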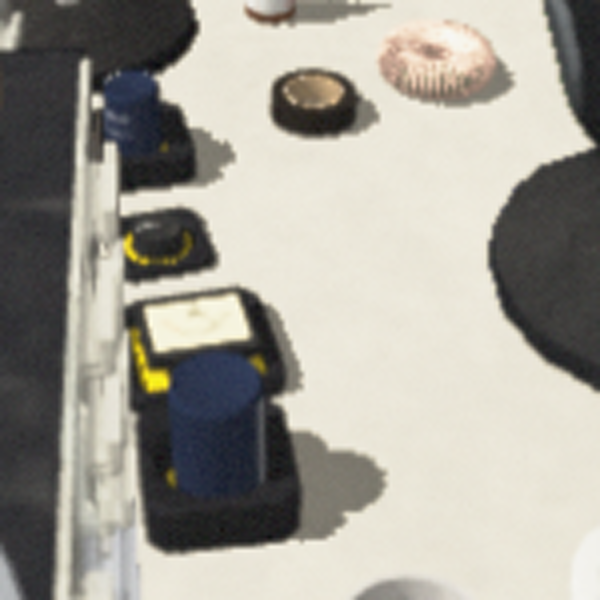

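All four parts stand upright in their own nests: the large capacitor at (215,430), meter at (198,320), knob at (158,235) and small capacitor at (133,110). The flux bottle is also standing.

```bash
python3 -c "
from h import *
print(hand_in())"
```

```text
the job is handed in; nothing more can be done
None
```

The job is handed in: in the last camera pictures all four parts stand in their own nests, let go of, with the flux bottle upright and the arm clear, after about 26 s of the 104 s allowed.

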